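Open the guard of the loaded board-test fixture

TASK

Two identical test fixtures stand on the electronics bench; one has a green circuit board clamped under its hinged hold-down guard, the other is empty. Swing the guard of the loaded fixture up and over, past its balance point, so that it stays fully open on its own with the board uncovered. Leave the empty fixture's guard shut.

Things in the scene. Friction and masses are not known exactly. Their poses are not given: they have to be found in the camera images.
- fixture: Loaded test fixture, fixed to the bench: bare aluminium box with a green circuit board in it. Origin at bench level; x from its front (robot side) to its back, y along the hinge, z up; turned up to 0.25 rad. Box x -70 to +86 mm, y +-75 mm, 54 mm high; hinge ears at the back 70 mm high. Hinge line parallel to y at x +70, z 60 mm. May stand left or right.
- guard (a joint): Angle of the loaded fixture's guard, rad: 0 shut and level, grows as its front rises and swings back over the hinge to a stop at 1.95. Open steel frame, 0.2 to 0.37 kg, 130 mm wide, 8 thick, reaching 140 mm forward of the hinge. Turns almost freely: let go below about 1.6 (balance) it falls shut, beyond it falls to the stop and stays.
- guard_tongue (a point): Point on the flat black tongue at the front of the loaded fixture's guard: centre line, mid thickness, 168 mm from the hinge line. Tongue 22 mm wide (along the hinge), 8 thick, from 140 to 183 mm from the hinge line. Shut, it lies level 60 mm above the bench, free air under and beside it. Axes turn with the guard: y along the hinge, -x out along the tongue.
- spare_guard (a joint): Angle of the same kind of guard on the empty fixture, rad: 0 shut. That fixture has the same shape and size, with a bare black bed of small brass pins instead of a board, and stands on the other side of the bench's middle.
Things that resemble listed ones, but are neither listed nor needed, are in the scene too. What is shaped like the part that bears spare_guard but purple is not meant.

How it is judged:
By the outcome, as a careful person would: the job done as asked, in the order asked, and still so for the second after the job is handed in, with the robot touching nothing.
It also fails if it takes over 38 s, if anything falls off the work surface, if the arm or the gripper's body presses on something with over 40 N, if the wrist force passes 120 N, or if a joint passes its speed limit or range.

ROBOT

A 7-joint arm with a two-finger parallel gripper is mounted at the origin on the work surface. World frame = base frame: x ahead of the robot, y to its left, z up, the work surface at z = 0. Lengths are in m, angles in rad, forces in N, time in s.
With the tool pointing down it reaches from about 0.4 to 0.85 m from the base axis. Payload 10.4 kg.
Tool frame: the origin (TCP) lies on the centre line of the jaws, within the pads' length; the fingertips stand r.tip_extent ahead of it and the grasp point (between the pads) lies 3 mm ahead of it (r.tip_extent is the distance from the TCP to the fingertips, in m); z points along the fingers, y is the direction in which the jaws open and shut (so a half turn about z gives the same grasp; the last joint's range is limited). The gripper opens to 87 mm and grips with 3 to 60 N. Pads are 19 mm wide; open, the fingers measure 117 mm over their backs; the gripper's body (75 mm by 190 mm) begins 51 mm behind the grasp point.
Start: joints at [-1.305, 0.332, -0.065, 1.46, 0.022, 1.35, -0.088], TCP at [0.178, 0.599, 0.245] pointing down, gripper open.
Joint ranges: [-2.6, 2.6], [-0.5, 2.12], [-1.47, 1.34], [0.16, 2.42], [-1.27, 4.41], [0.06, 2.06], [-2.6, 2.6]. Speed limits (rad/s): [2.22, 2.22, 2.79, 2.79, 3.14, 3.14, 3.14].

INTERFACE

Orientations are given as a unit quaternion [x, y, z, w].
In Python, from bench import r gives the robot as it stands. The module is installed in compiled form; this text tells all that it offers.
- The arm moves only by the shell command python3 -m jog 'ROWS' [FORCE]. ROWS is JSON, a list of rows, each a list of 5 numbers: the shift along the tool's x, y, z in cm, then the turn about the tool's z in rad, then the closure, from 0 (fully open) to 1 (shut). A call has exactly 10 rows; each row shifts and turns the pose as measured when the row begins, along the tool's axes as they then stand; what a row does not reach is not made up. A row lasts 1/10 s, in which the tool goes at most 50 mm and 8.59 degrees, less where a joint would pass 70% of its speed; a pose out of reach is approached as far as the arm can. A call with a gripper value outside its range is refused whole. The fingers move at their own pace and stop on an object; FORCE is the grip in N (left out, the last holds). Time passes only in rows, so rows that do not move let the fingers close, or fill a call up. It gives the time, the measured TCP pose, the force and the opening at its end, in the units of the state.
- r.read_state(): the state, without advancing time (a new reading comes with each control period).
- r.camera(name): name is "scene" or "top" or "wrist"; returns a dict with "pixels" (420x560x3 uint8, red, green, blue), "fx", "fy", "cx", "cy" (pixels), "camera_from_world" (4x4, takes a point from world to camera coordinates). Camera axes: x right, y up, looking along -z (the intrinsics and any distortion apply to the point x, -y, -z); pixel columns grow to the right and rows downward; lengths in m; the calibration is good to about 2 mm. A picture is of the moment at which its call begins. There is no depth.
- r.close_job(): hands the job in, once; it reports no verdict.
The state is a dict: "time": time; "joint_positions": joint angles; "joint_vel": joint speeds; "joint_torque": joint torques, N m; "ee_pos": TCP position; "eef_rot": TCP orientation; "ft_force": force on the tool from outside, world axes, zero at the start; "torque": the same for the moment, N m; "width": finger opening in m.
Only numpy, scipy, OpenCV 4.12 (cv2) and the standard library are available. Lean on these libraries where they do the work, as an engineer would, in place of code of your own. Each camera call takes 0.05 s, during which the arm holds its last target. There are 200 camera calls.

## Working session

There is one attempt and no reset: what is moved stays moved. The work goes in short steps, Python scripts to look and compute and a shell command to move; the robot and the scene stay as the last step left them, time stands still between calls to the robot, and variables do not carry over. Pictures are saved under pics/ and viewed, about 8 in all and at most 12, crops included, and the job is handed in when it is done.

```bash
mkdir -p pics; cat > h.py <<'E'
import numpy as np, cv2
from bench import r
def snap(n,f):
    c=r.camera(n); cv2.imwrite('pics/'+f,c['pixels'][:,:,::-1]); np.savez('pics/'+f+'.npz',**c); return c
def ray(c,u,v,z):
    T=np.array(c['camera_from_world']); R=T[:3,:3]; o=-R.T@T[:3,3]
    d=R.T@np.array([(u-c['cx'])/c['fx'],-(v-c['cy'])/c['fy'],-1]); return o+d*(z-o[2])/d[2]
def proj(c,p):
    T=np.array(c['camera_from_world']); q=T[:3,:3]@p+T[:3,3]; return c['cx']+c['fx']*q[0]/-q[2], c['cy']+c['fy']*q[1]/q[2]
E
python3 - <<'E'
from h import *
c=snap('top','top0.png'); d=snap('scene','sc0.png')
print({k:v for k,v in c.items() if k!='pixels'}); print(r.read_state(), r.tip_extent)
cv2.imwrite('pics/both.png',np.vstack([c['pixels'],d['pixels']])[:,:,::-1][::1])
E
```

```text
{'fx': 410.9944330715772, 'fy': 410.9944330715772, 'cx': 279.7278109120685, 'cy': 202.56079341973168, 'camera_from_world': array([[ 0.00862571, -0.99995195, -0.00465869, -0.00733534],
       [ 0.99924388,  0.00844279,  0.03795252, -0.44259629],
       [-0.03791136, -0.00498253,  0.99926868, -0.98295764],
       [ 0.        ,  0.        ,  0.        ,  1.        ]])}
{'time': 0.1, 'joint_positions': array([-1.30458962,  0.33280009, -0.06467592,  1.46089738,  0.0216337 ,
        1.34991984, -0.08852404]), 'joint_vel': array([ 0.00028804, -0.00323103,  0.00017604, -0.00198016,  0.00082298,
        0.00055801,  0.00090818]), 'joint_torque': array([ 7.88359903e-04, -6.24540281e+01,  2.42955139e-02, -3.90721214e+01,
       -6.13718131e-02,  3.66895390e-02,  5.62217383e-05]), 'ee_pos': array([0.17793587, 0.59877917, 0.24381969]), 'eef_rot': array([ 1.43911554e-01,  9.89590331e-01, -6.62853671e-04, -4.41637213e-05]), 'ft_force': array([-0.03684046, -0.57891508, -0.10709919]), 'torque': array([-0.0589594 , -0.01292338, -0.01930721]), 'width': 0.08682453393951559} 0.022
```

View pics/top0.png

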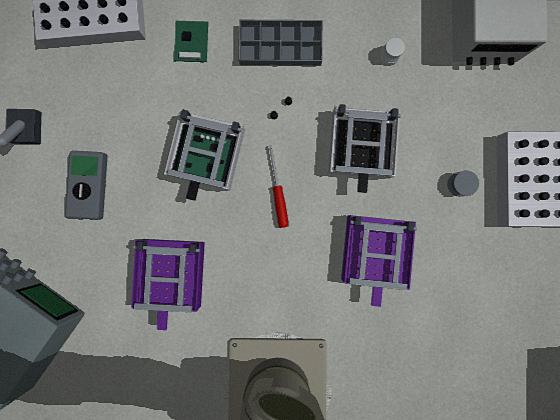

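View pics/sc0.png

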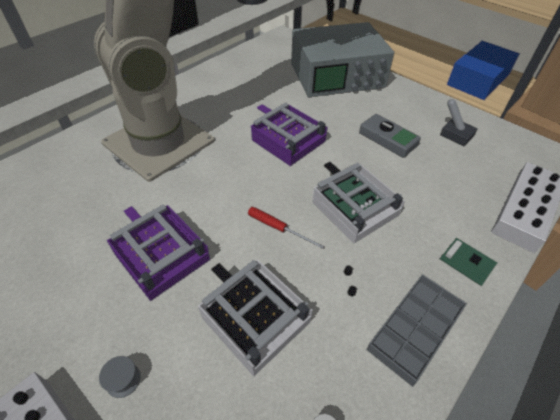

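The loaded fixture is the aluminium one with the green board, at (205,150) in the top view. The empty one is at (364,142) with a black bed and brass pins. The purple ones at (168,275) and (378,253) are not meant. I'll confirm this in an enlarged crop.

```bash
python3 - <<'E'
import cv2
a=cv2.imread('pics/top0.png')[95:215,145:265]
cv2.imwrite('pics/crop0.png',cv2.resize(a,None,fx=5,fy=5,interpolation=cv2.INTER_CUBIC))
E
```

```text
(no output)
```

View pics/crop0.png

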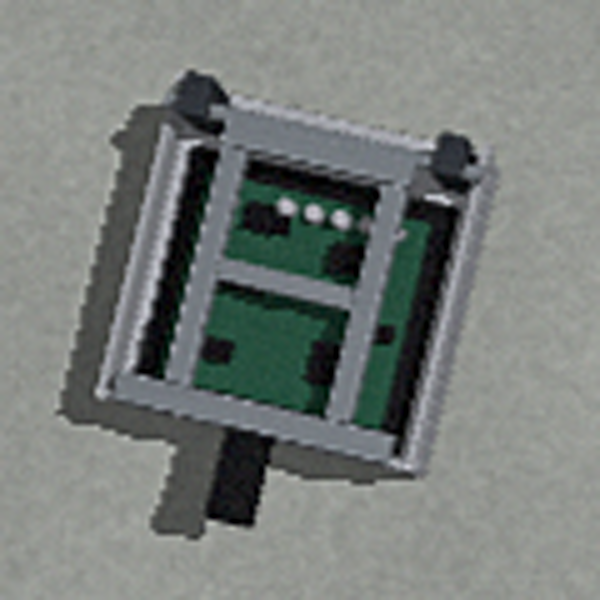

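The crop confirms it: green board, bare aluminium box. The black tongue runs from crop (250,435) to (230,522), and the box front corners are at (103,393) and (418,472).

```bash
python3 - <<'E'
from h import *
from scipy.spatial.transform import Rotation as R
c=dict(np.load('pics/top0.png.npz'))
f=lambda u,v,z: ray(c,145+u/5,95+v/5,z)
end=f(230,522,.064); root=f(250,435,.064)
L=f(103,393,.054); Rr=f(418,472,.054); fl=f(115,385,.064); fr=f(398,458,.064)
el=f(200,92,.07); er=f(455,158,.07)
for n,p in zip("end root L R fl fr el er".split(),(end,root,L,Rr,fl,fr,el,er)): print(n,p.round(4))
print('tongue len',np.linalg.norm(end-root),'box w',np.linalg.norm(L-Rr),'frame w',np.linalg.norm(fl-fr))
for a,b in ((Rr,L),(fr,fl),(er,el)): d=b-a; print('yaw',np.arctan2(-d[0],d[1]))
d=root-end; print('yaw t',np.arctan2(d[1],d[0]))
s=r.read_state(); print(R.from_quat(s['eef_rot']).as_matrix().round(3))
E
```

```text
end [0.446  0.1985 0.064 ]
root [0.4859 0.19   0.064 ]
L [0.5056 0.2604 0.054 ]
R [0.4703 0.1143 0.054 ]
fl [0.5083 0.2522 0.064 ]
fr [0.4759 0.1222 0.064 ]
el [0.6422 0.2142 0.07  ]
er [0.6127 0.0973 0.07  ]
tongue len 0.04073108232403975 box w 0.15032746651055662 frame w 0.13389734352500687
yaw -0.2374445633559911
yaw -0.24421656263300082
yaw -0.24712699788336384
yaw t -0.2095404560396966
[[-0.959  0.285 -0.   ]
 [ 0.285  0.959 -0.001]
 [-0.    -0.001 -1.   ]]
```

Fixture yaw is about -0.242. Box width reads 150 mm, frame 134 mm and tongue 41 mm, all consistent with the given sizes. The hinge is near (0.624, 0.1545). I'll grip the tongue across its 22 mm width with jaws along the hinge and carry it along the arc, letting it pivot in the pads. First step is the transfer at height.

```bash
python3 -m jog '[[0,0,-2.5,0,0],[-3.8,-3,0,0,0],[-3.8,-3,0,0,0],[-3.8,-3,0,0,0],[-3.8,-3,0,0,0],[-3.8,-3,0,0,0],[-3.8,-3,0,0,0],[-3.8,-3,0,0,0],[-3.8,-3,0,0,0],[-3.8,-3,0,0,0]]' 10
cat >> h.py <<'E'
from scipy.spatial.transform import Rotation as Ro
H=np.array([.6238,.1545,.06]); Y=-.242
def state():
    s=r.read_state(); p=s['ee_pos']; M=Ro.from_quat(s['eef_rot']).as_matrix(); 
    print('t',s['time'],'p',p.round(4),'F',s['ft_force'].round(1),'w',s['width'].round(4),'dyaw_tool',round(-(np.arctan2(np.cos(Y),-np.sin(Y))-np.arctan2(M[1,1],M[0,1])),3)); return p,M
def tgt(a,rad=.170,dz=.003): # TCP for guard angle a
    return H+np.array([-rad*np.cos(a)*np.cos(Y),-rad*np.cos(a)*np.sin(Y),rad*np.sin(a)+dz])
E
python3 - <<'E'
from h import *
p,M=state(); print('to 10cm above (cm):',(M.T@(tgt(0)+[0,0,.1]-p)*100).round(2)); print(M.round(3))
E
```

```text
time: 1.1
ee_pos: [0.4309, 0.2356, 0.2657]
eef_rot: [0.138, 0.99, -0.003, -0.002]
ft_force: [1.1, 0.8, -0.1]
width: 0.0873Traceback (most recent call last):
  File "<stdin>", line 2, in <module>
  File "h.py", line 14, in state
    print('t',s['time'],'p',p.round(4),'F',s['ft_force'].round(1),'w',s['width'].round(4),'dyaw_tool',round(-(np.arctan2(np.cos(Y),-np.sin(Y))-np.arctan2(M[1,1],M[0,1])),3)); return p,M
                                                                      ^^^^^^^^^^^^^^^^
AttributeError: 'float' object has no attribute 'round'
```

```bash
sed -i "s/s\['width'\].round(4)/round(s['width'],4)/" h.py
python3 - <<'E'
from h import *
p,M=state(); print('to 10cm above (cm):',(M.T@(tgt(0)+[0,0,.1]-p)*100).round(2)); print(M.round(3))
E
```

```text
t 1.1 p [0.4309 0.2356 0.2657] F [ 1.1  0.8 -0.1] w 0.0873 dyaw_tool -0.034
to 10cm above (cm): [-3.82 -3.06 10.27]
[[-0.962  0.272 -0.006]
 [ 0.272  0.962 -0.005]
 [ 0.004 -0.006 -1.   ]]
```

```bash
python3 -m jog '[[-1.3,-1,2.5,-0.034,0],[-1.3,-1,2.5,0,0],[-1.2,-1,2.5,0,0],[0,0,2.5,0,0],[0,0,0,0,0],[0,0,0,0,0],[0,0,0,0,0],[0,0,0,0,0],[0,0,0,0,0],[0,0,0,0,0]]'
python3 - <<'E'
from h import *
p,M=state(); print('to grasp (cm):',(M.T@(tgt(0)-p)*100).round(2))
c=snap('wrist','w1.png')
for a in (.140,.183): print(proj(c,tgt(0,a,.004)))
E
```

```text
time: 2.1
ee_pos: [0.4655, 0.1881, 0.167]
eef_rot: [0.126, 0.992, -0.001, 0.0]
ft_force: [0.0, -0.3, -0.2]
width: 0.0871
t 2.1 p [0.4655 0.1881 0.167 ] F [ 0.  -0.3 -0.2] w 0.0871 dyaw_tool -0.01
to grasp (cm): [ 0.84  0.55 10.4 ]
(np.float64(288.3730943090573), np.float64(238.39146722062907))
(np.float64(288.14023106174665), np.float64(182.23460752240462))
```

View pics/w1.png

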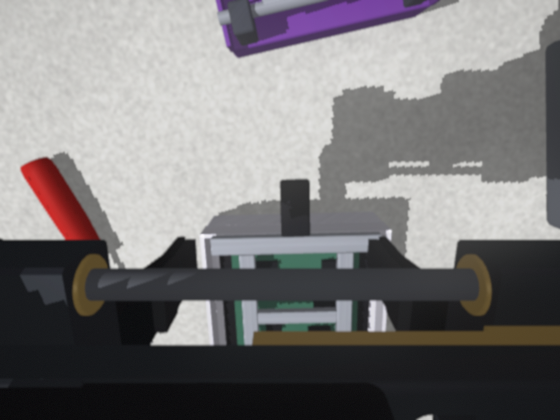

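The tongue sits at columns 281–309, tip at row 180. I predicted column 288, so it is a few mm further along +y than estimated. I'll shift 3 mm, descend halfway and look again.

```bash
python3 -m jog '[[0.4,0.4,0,-0.01,0],[0.4,0.4,1.5,0,0],[0,0,1.5,0,0],[0,0,1.5,0,0],[0,0,1,0,0],[0,0,0,0,0],[0,0,0,0,0],[0,0,0,0,0],[0,0,0,0,0],[0,0,0,0,0]]'
python3 - <<'E'
from h import *
p,M=state(); print('to grasp (cm):',(M.T@(tgt(0)-p)*100).round(2))
c=snap('wrist','w2.png')
for a in (.140,.170,.183): print(proj(c,tgt(0,a,.004)))
print('axis mark',proj(c,p+M@[0,0,(p[2]-.064)]), proj(c,p+M@[0,.01,(p[2]-.064)]))
E
```

```text
time: 3.15
ee_pos: [0.46, 0.2014, 0.1134]
eef_rot: [0.118, 0.993, 0.001, 0.002]
ft_force: [-0.9, -0.4, -0.0]
width: 0.0869
t 3.15 p [0.46   0.2014 0.1134] F [-0.9 -0.4 -0. ] w 0.0869 dyaw_tool 0.005
to grasp (cm): [-0.   -0.64  5.03]
(np.float64(269.68365330871563), np.float64(282.63687125174437))
(np.float64(269.5014022218805), np.float64(236.2173415311958))
(np.float64(269.41787266139914), np.float64(214.94228093959956))
axis mark (np.float64(280.40302086043965), np.float64(236.19821227742358)) (np.float64(297.50448980543604), np.float64(236.21133793250803))
```

View pics/w2.png

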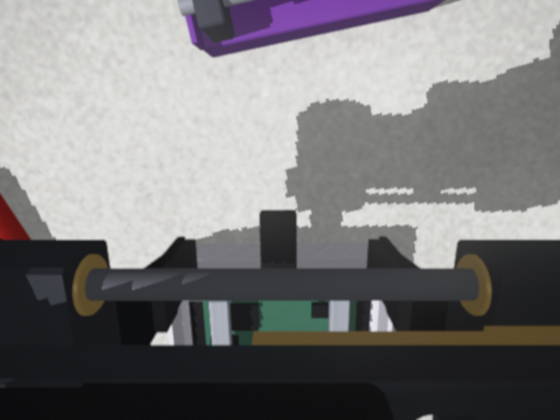

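The tongue spans columns 260–297 (centre 278.5) with its tip at row 211, and the tool axis is at (280.4, 236). That makes it about 1 mm off-centre, 15 mm from the tip. I'll descend the last 5 cm and grip lightly.

```bash
sed -i 's/^H=.*; Y/H=np.array([.623,.160,.06]); Y/' h.py
python3 -m jog '[[0.2,-0.1,1.5,0,0],[0,0,1.5,0,0],[0,0,1.2,0,0],[0,0,0.6,0,0],[0,0,0,0,0.6],[0,0,0,0,0.8],[0,0,0,0,0.9],[0,0,0,0,1],[0,0,0,0,1],[0,0,0,0,1]]' 10
python3 - <<'E'
from h import *
p,M=state(); print('to grasp (cm):',(M.T@(tgt(0)-p)*100).round(2))
E
```

```text
time: 4.2
ee_pos: [0.4603, 0.2021, 0.0668]
eef_rot: [0.118, 0.993, 0.003, 0.004]
ft_force: [0.1, 0.3, -0.1]
width: 0.0472
t 4.2 p [0.4603 0.2021 0.0668] F [ 0.1  0.3 -0.1] w 0.0472 dyaw_tool 0.005
to grasp (cm): [ 0.19 -0.19  0.38]
```

```bash
python3 -m jog '[[0.2,-0.1,0.4,0,0.5],[0,0,0,0,0.6],[0,0,0,0,1],[0,0,0,0,1],[0,0,0,0,1],[0,0,0,0,1],[0,0,0,0,1],[0,0,0,0,1],[0,0,0,0,1],[0,0,0,0,1]]' 10
python3 - <<'E'
from h import *
p,M=state(); print('to grasp (cm):',(M.T@(tgt(0)-p)*100).round(2))
E
```

```text
time: 5.2
ee_pos: [0.4575, 0.1999, 0.0624]
eef_rot: [0.119, 0.993, 0.001, 0.003]
ft_force: [-0.2, -1.1, 0.5]
width: 0.0219
t 5.2 p [0.4575 0.1999 0.0624] F [-0.2 -1.1  0.5] w 0.0219 dyaw_tool 0.004
to grasp (cm): [-0.03  0.1  -0.06]
```

Gripped at 21.9 mm opening, against a 22 mm tongue. Now the first part of the arc.

```bash
python3 -m jog '[[-0.03,0,-1.02,0,1],[-0.09,0,-1.01,0,1],[-0.15,0,-1.01,0,1],[-0.21,0,-1,0,1],[-0.27,0,-0.98,0,1],[-0.33,0,-0.97,0,1],[-0.39,0,-0.95,0,1],[-0.44,0,-0.92,0,1],[-0.5,0,-0.89,0,1],[0,0,0,0,1]]' 15
cat >> h.py <<'E'
def arc(a2):
    p,M=state(); q=M.T@(p-H); q3=p-H; f=-(q3[0]*np.cos(Y)+q3[1]*np.sin(Y)); z=q3[2]-.003
    a=np.arctan2(z,f); print('angle',a.round(3),'radius',np.hypot(f,z).round(4),'lateral',(-q3[0]*np.sin(Y)+q3[1]*np.cos(Y)).round(4))
    ts=[tgt(t) for t in np.linspace(a,a2,10)]; ts=[p]+ts[1:]
    for u,v in zip(ts,ts[1:]): print((M.T@(v-u)*100).round(2).tolist())
E
python3 -c "
from h import *
arc(1.1)"
```

```text
time: 6.2
ee_pos: [0.4851, 0.1935, 0.1598]
eef_rot: [0.119, 0.993, 0.003, 0.007]
ft_force: [0.8, 1.1, -3.5]
width: 0.0215
t 6.2 p [0.4851 0.1935 0.1598] F [ 0.8  1.1 -3.5] w 0.0215 dyaw_tool 0.003
angle 0.598 radius 0.1718 lateral -0.0005
[-0.71, 0.05, -0.66]
[-0.61, 0.0, -0.73]
[-0.65, 0.0, -0.69]
[-0.68, 0.0, -0.66]
[-0.72, 0.0, -0.62]
[-0.75, 0.0, -0.58]
[-0.78, 0.0, -0.53]
[-0.81, 0.0, -0.49]
[-0.84, 0.0, -0.44]
```

```bash
python3 -m jog '[[-0.7,0,-0.65,0,1],[-0.6,0,-0.73,0,1],[-0.65,0,-0.69,0,1],[-0.68,0,-0.66,0,1],[-0.72,0,-0.62,0,1],[-0.75,0,-0.58,0,1],[-0.78,0,-0.53,0,1],[-0.81,0,-0.49,0,1],[-0.84,0,-0.44,0,1],[0,0,0,0,1]]' 15
python3 -c "
from h import *
arc(1.55)"
```

```text
time: 7.2
ee_pos: [0.5504, 0.1785, 0.217]
eef_rot: [0.118, 0.993, 0.003, 0.003]
ft_force: [-0.1, 1.9, -1.2]
width: 0.0224
t 7.2 p [0.5504 0.1785 0.217 ] F [-0.1  1.9 -1.2] w 0.0224 dyaw_tool 0.006
angle 1.118 radius 0.1713 lateral 0.0006
[-0.8, -0.06, -0.22]
[-0.76, -0.0, -0.3]
[-0.77, -0.0, -0.26]
[-0.78, -0.0, -0.23]
[-0.79, -0.0, -0.19]
[-0.8, -0.0, -0.15]
[-0.81, -0.0, -0.11]
[-0.81, -0.0, -0.07]
[-0.82, -0.0, -0.03]
```

```bash
python3 -m jog '[[-0.8,0,-0.22,0,1],[-0.76,0,-0.3,0,1],[-0.77,0,-0.26,0,1],[-0.78,0,-0.23,0,1],[-0.79,0,-0.19,0,1],[-0.8,0,-0.15,0,1],[-0.81,0,-0.11,0,1],[-0.81,0,-0.07,0,1],[-0.82,0,-0.03,0,1],[0,0,0,0,1]]' 15
python3 -c "
from h import *
arc(1.88)
snap('scene','sc3.png')"
```

```text
time: 8.2
ee_pos: [0.624, 0.1616, 0.2328]
eef_rot: [0.117, 0.993, 0.002, 0.0]
ft_force: [-0.4, 1.8, -2.9]
width: 0.0221
t 8.2 p [0.624  0.1616 0.2328] F [-0.4  1.8 -2.9] w 0.0221 dyaw_tool 0.008
angle 1.574 radius 0.1698 lateral 0.0018
[-0.58, -0.18, -0.01]
[-0.58, -0.0, 0.03]
[-0.57, -0.0, 0.05]
[-0.57, -0.0, 0.07]
[-0.57, -0.0, 0.09]
[-0.57, -0.0, 0.11]
[-0.56, -0.0, 0.13]
[-0.56, -0.0, 0.15]
[-0.55, -0.01, 0.17]
```

View pics/sc3.png

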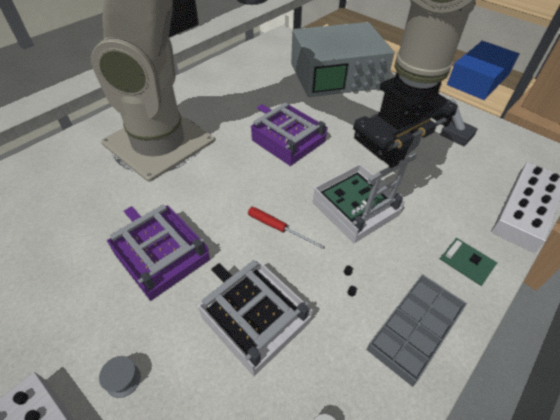

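The guard of the loaded fixture stands upright in the grip at (395,185), and the empty one at (255,310) is still shut. Continuing past balance.

```bash
python3 -m jog '[[-0.58,-0.1,0,0,1],[-0.58,0,0.03,0,1],[-0.57,0,0.05,0,1],[-0.57,0,0.07,0,1],[-0.57,0,0.09,0,1],[-0.57,0,0.11,0,1],[-0.56,0,0.13,0,1],[-0.56,0,0.15,0,1],[-0.5,0,0.16,0,1],[0,0,0,0,1]]' 15
python3 -c "
from h import *
arc(1.9)"
```

```text
time: 9.25
ee_pos: [0.6752, 0.1498, 0.2231]
eef_rot: [0.116, 0.993, 0.003, -0.001]
ft_force: [0.5, 3.5, -3.0]
width: 0.0218
t 9.25 p [0.6752 0.1498 0.2231] F [ 0.5  3.5 -3. ] w 0.0218 dyaw_tool 0.01
angle 1.891 radius 0.1686 lateral 0.0026
[-0.06, -0.26, -0.13]
[-0.02, -0.0, 0.01]
[-0.02, -0.0, 0.01]
[-0.02, -0.0, 0.01]
[-0.02, -0.0, 0.01]
[-0.02, -0.0, 0.01]
[-0.02, -0.0, 0.01]
[-0.02, -0.0, 0.01]
[-0.02, -0.0, 0.01]
```

At 1.89 rad, well past balance. Releasing, then straight up.

```bash
python3 -m jog '[[0,0,0,0,0.6],[0,0,0,0,0.4],[0,0,0,0,0.2],[0,0,0,0,0],[0,0,0,0,0],[0,0,0,0,0],[0,0,0,0,0],[0,0,0,0,0],[0,0,0,0,0],[0,0,0,0,0]]'
python3 -m jog '[[0,0,-1,0,0],[0,0,-1.5,0,0],[0,0,-1.5,0,0],[0,0,-1.5,0,0],[0,0,-1.5,0,0],[1,0,-1.5,0,0],[2,0,-1,0,0],[2,0,0,0,0],[2,0,0,0,0],[0,0,0,0,0]]'
python3 -c "
from h import *
state(); snap('scene','sc4.png'); snap('top','top4.png')"
```

```text
time: 10.25
ee_pos: [0.677, 0.1459, 0.2263]
eef_rot: [0.118, 0.993, 0.002, 0.002]
ft_force: [0.4, 0.2, 1.0]
width: 0.0855
time: 11.25
ee_pos: [0.6051, 0.1625, 0.3366]
eef_rot: [0.118, 0.993, 0.003, 0.006]
ft_force: [-0.7, -0.1, 0.3]
width: 0.0866
t 11.25 p [0.6051 0.1625 0.3366] F [-0.7 -0.1  0.3] w 0.0866 dyaw_tool 0.006
```

View pics/sc4.png

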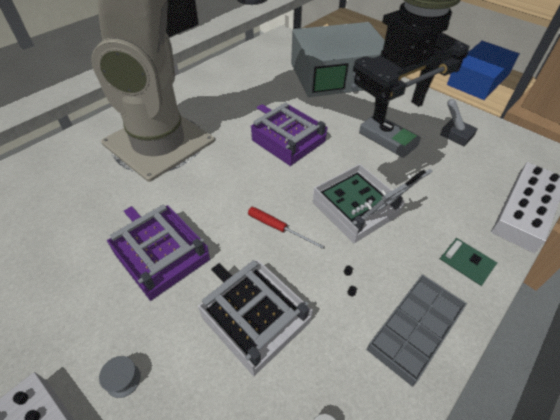

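The guard leans back beyond the hinge, tongue tip near (428,170). The board is uncovered, the gripper is clear, and the empty guard is still shut. I'll run one numeric check of the tip against 1.95 rad, let a rest pass, then hand in.

```bash
python3 -m jog '[[0,0,0,0,0],[0,0,0,0,0],[0,0,0,0,0],[0,0,0,0,0],[0,0,0,0,0],[0,0,0,0,0],[0,0,0,0,0],[0,0,0,0,0],[0,0,0,0,0],[0,0,0,0,0]]'
python3 - <<'E'
from h import *
c=dict(np.load('pics/sc4.png.npz'))
for a in (1.6,1.8,1.95): print(a,np.round(proj(c,tgt(a,.183,0)),1))
d=r.camera('scene')
x=np.abs(d['pixels'].astype(int)-c['pixels'])[140:380,190:440].max(); print('change since',x)
state(); r.close_job()
E
```

```text
time: 12.35
ee_pos: [0.6082, 0.16, 0.3351]
eef_rot: [0.12, 0.993, 0.002, 0.005]
ft_force: [-0.1, 1.1, 0.3]
width: 0.0869
1.6 [398.2 149.6]
1.8 [411.5 162.2]
1.95 [420.7 173.5]
change since 63
t 12.4 p [0.6082 0.16   0.3351] F [ 0.3 -0.1 -0.6] w 0.0871 dyaw_tool 0.002
the job is handed in; nothing more can be done
```

The loaded fixture's guard is open and the job is handed in at 12.4 s of the 38 s limit. I gripped the guard's tongue across its width, carried it along the hinge arc to about 1.89 rad, released it there and lifted the gripper clear.

- **Guard angle:** the last picture shows the guard resting back past the hinge with the green board uncovered. Its tongue tip is near (428,170), against a predicted (421,173) for the 1.95 stop. That 7-pixel gap is larger than I would like, but it still puts the guard far beyond balance.
- **Empty fixture:** its guard is still shut.
- **Forces:** every reading I took was a few newtons, and the gripper was touching nothing at the end. I only read force at the end of each call, so I did not see peaks within a move.
- **Disagreements:** the top camera put the tongue about 5 mm off along the hinge from where the wrist camera saw it. I used the wrist camera, and the grip closed at 21.9 mm on the 22 mm tongue. The picture comparison about 1 s apart showed a largest pixel change of 63 in an area that also takes in part of the gripper and its shadow. The arm had drifted about 3 mm in that time, which may explain it, but this does not prove the guard was perfectly still.

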